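# Clamp the decorator's hand-rest bar with a U-bolt

## Robot

A 6-joint arm with a two-finger parallel gripper is mounted at the origin on the work surface. World frame = base frame: x ahead of the robot, y to its left, z up, the work surface at z = 0. Lengths are in mm, angles in degrees, forces in N, time in s.
With the tool pointing down it reaches from about 350 to 850 mm from the base axis. Payload 8.1 kg.
Tool frame: the origin (TCP) lies at the very end of the fingers, on their centre line; the grasp point (between the pads) lies r.tcp_to_grasp behind it (r.tcp_to_grasp is the distance from the TCP to the grasp point, in mm); z points along the fingers, y is the line along which they close (so a half turn about z gives the same grasp; the last joint's range is limited). The gripper opens to 85 mm and grips with 20 to 120 N. Pads are 22 mm wide; open, the fingers measure 114 mm over their backs; the gripper's body (76 mm by 85 mm) begins 54 mm behind the grasp point. The pads swing forward as they close: fully open they stand 13 mm farther back than shut.
Start: joints at [66.039, 7.471, 85.268, -0, 87.261, -4.893], TCP at [195.993, 567.091, 231.292] pointing down, gripper open.
Joint ranges: [-169.43, 169.43], [-51.17, 129.36], [1.28, 143.12], [-76.62, 256.62], [0, 156.53], [-152.29, 152.29]. Speed limits (degrees/s): [136.94, 136.94, 159.86, 180, 180, 180].

## Interface

Orientations are given as [roll, pitch, yaw] about the fixed x, y, z axes, in that order (R = Rz(yaw) Ry(pitch) Rx(roll)).
In Python, from bench import r gives the robot as it stands.
- The arm moves only by the shell command python3 -m handwheel 'ROWS' [OPENING] [FORCE]. ROWS is JSON, a list of rows, each a list of 4 numbers: the shift along the tool's x, y, z in m, then the turn about the tool's z in degrees. A call has 1 to 10 rows; each row shifts and turns the commanded pose from where the row before left it, along the tool's axes as they then stand; what a row does not reach is not made up. A row lasts 1/10 s, in which the tool goes at most 50 mm and 8.59 degrees, less where a joint would pass 70% of its speed; a pose out of reach is approached as far as the arm can. A call is refused whole if a number of a shift passes 0.05 or a number of a turn 8.59, either way. A call with a gripper value outside its range is refused whole. OPENING is the finger opening in m, from 0 to 0.0854, set as the call begins (- or left out, the last holds). The fingers move at their own pace and stop on an object; FORCE is the grip in N (left out, the last holds). Time passes only in rows, so rows that do not move let the fingers close. It gives the time, the measured TCP pose, the force, the opening and the grip force at its end, in the units of the state.
- r.sense(): the state, without advancing time (a new reading comes with each control period).
- r.snapshot(name): name is "side" or "top"; returns the picture (480x640x3 uint8, red, green, blue); there is no depth.
- r.camera_params(name): a dict with "fx", "fy", "cx", "cy" (pixels), "R" (3x3) and "t" (3): a world point X has camera coordinates R X + t. Camera axes: x right, y down, z forward; pixel columns grow to the right and rows downward; lengths in mm; the calibration is good to about 2 mm. A picture is of the moment at which its call begins. camera_params takes no time and is no camera call.
- r.hand_in(): hands the job in; it is judged then, once.
The state is a dict: "time": time; "joint_pos": joint angles; "qd": joint speeds; "joint_efforts": joint torques, N m; "tool_pos": TCP position; "tcp_rot": TCP orientation; "ft_force": force on the tool from outside, world axes, zero at the start; "wrist_torque": the same for the moment, N m; "finger_gap": finger opening in mm; "grip_force": force on a finger pad.
Only numpy, scipy, OpenCV 4.12 (cv2) and the standard library are available. Lean on these libraries where they do the work, as an engineer would, in place of code of your own. Each camera call takes 0.05 s, during which the arm holds its last target. There are 200 camera calls.

## Task

Set up the hand rest for the decorator: first lay the aluminium bar in the two black V saddles of the blue bench bracket, roughly centred along its length, and let go of it. Then take the larger, silver U-bolt from the dark wooden rack and lower it over the bar so that both legs go through the two bracket holes, fully home with its bend resting on the bar, and let go. Leave the small brass U-bolt in the rack, and do not disturb the dish, the black jar or the bottle.

Things in the scene. Friction and masses are not known exactly. Their poses are not given: they have to be found in the camera images.
- bracket: Fixed blue steel bench bracket. Plate 136 (x) x 92 mm (y), 12 mm thick, top face 45 mm above the table, open underneath; feet make it 196 mm long. Two black 90-degree V saddles, 12 mm thick, at x = +50 and -50 mm, V edges 18 mm either side of the middle and 84 mm high. The bar lies in them along x. Two 12 mm through holes at x = 0, y = +19 and -19 mm. Origin: under its centre on the table.
- seat (a point): Centre of the bar when it is seated in the saddles: on the bracket's middle, 83 mm above the table (38 mm above the plate). Axes as the bracket.
- hole_left (a point): Centre of the mouth of the bracket hole at y = +19 mm, on the plate's top face (45 mm above the table). 12 mm wide, goes right through 12 mm of plate.
- hole_right (a point): Same, the hole at y = -19 mm.
- bar_mid (a point): Centre of the loose hand-rest bar: round, aluminium, 25 mm diameter, 240 mm long along its x, black ends, 0.13 to 0.25 kg; either way round. It starts in a fixed brown cradle, axis 36 mm above the table, free at its middle to be gripped from above across its diameter. Cradle: base board 170 x 70 x 10 mm, two V ribs 16 mm thick, 65 mm either side of the middle.
- rack: Fixed dark wooden rack block, 120 (x) x 85 mm (y), 36 mm high, with two places, at x = +35 and -35 mm, each holding one U-bolt upright, legs 28 mm deep in slots, side by side along y. Which U-bolt is in which place varies. Origin: under its centre on the table.
- ubolt_mid (a point): Middle of the larger, silver U-bolt: 8 mm rod, legs 38 mm apart along its y (46 mm outside), 87 mm high, bend up, z up, 0.06 to 0.11 kg. Point is midway between the legs, 43.5 mm above their round tips; legs are straight to 20.5 mm above it. Grip across the legs' outsides (closing along y) 8 to 18 mm above it. Height over table: 51.5 mm in the rack, 60 mm fully home. Either way round.
- ubolt_small_mid (a point): Middle (half-way up, 41 mm above its leg tips) of the smaller brass U-bolt: rod 8 mm thick, legs 28 mm apart centre to centre, 36 mm over the outsides, 82 mm high. Does not fit over the bar; it stays in the rack.
- dish: Loose green painted dish, 150 mm across, 25 mm high, on a round grey bat (200 mm across, 12 mm high, fixed) beyond the bracket. Origin: under its centre.
- jar: Loose black jar of underglaze, 64 mm across, 58 mm high. Origin: under its centre.
- bottle: Loose terracotta-coloured squeeze bottle with a white cap, 42 mm across, 115 mm high. Origin: under its centre.
Things that resemble listed ones, but are neither listed nor needed, are in the scene too. Of the things shaped like the part that bears ubolt_mid, the bare steel one is meant.

How it is judged:
By the outcome, as a careful person would: the job done as asked, in the order asked, and still so for the second after the job is handed in, with the robot touching nothing.
It also fails if it takes over 72 s, if anything falls off the work surface, if the arm or the gripper's body presses on something with over 40 N, if the wrist force passes 120 N, or if a joint passes its speed limit or range.

## Working session

There is one attempt and no reset: what is moved stays moved. The work goes in short steps, Python scripts to look and compute and a shell command to move; the robot and the scene stay as the last step left them, time stands still between calls to the robot, and variables do not carry over. Pictures are saved under pics/ and viewed, at most 10 in all, crops included, and the job is handed in when it is done.

```bash
mkdir -p pics; ls; python3 - <<'E'
from bench import r
import cv2
for n in("top","side"):
    cv2.imwrite(f"pics/{n}0.png",r.snapshot(n)[...,::-1]); print(r.camera_params(n))
print(r.tcp_to_grasp,r.sense())
E
```

```text
pics
{'fx': 539.708750360893, 'fy': 539.708750360893, 'cx': 326.1627894588177, 'cy': 242.75708359534516, 'R': array([[-0.10074841, -0.99489429, -0.00592602],
       [-0.97385339,  0.0998332 , -0.20406595],
       [ 0.20361566, -0.01478825, -0.97893921]]), 't': array([  73.79553837,  588.43411767, 1270.69366987])}
{'fx': 470.1969908937114, 'fy': 470.1969908937114, 'cx': 311.458173899022, 'cy': 235.0688142133456, 'R': array([[-0.99518932, -0.09560509,  0.02139825],
       [-0.06693227,  0.50398981, -0.86111227],
       [ 0.07154222, -0.85840197, -0.50796434]]), 't': array([584.43430169, 120.14064937, 983.00818754])}
18.700000000000003 {'time': 0.1, 'joint_pos': array([ 6.60383277e+01,  7.51138122e+00,  8.53231146e+01,  9.08907959e-04,
        8.72624095e+01, -4.89281811e+00]), 'qd': array([ 0.07604163, -0.06719418, -0.16267601,  0.11874358,  0.04476984,
        0.03747253]), 'joint_efforts': array([ 1.34590326e-03, -5.70952106e+01, -5.01942265e+01, -1.34583324e-04,
        8.18258763e-03,  1.21422480e-05]), 'tool_pos': array([195.78992169, 566.62790009, 230.34236512]), 'tcp_rot': array([-1.79903525e+02, -9.16973553e-03,  1.60931094e+02]), 'ft_force': array([-0.15473652,  0.50553917,  0.21300804]), 'wrist_torque': array([0.01181784, 0.02098572, 0.01534317]), 'grip_force': 0.0, 'finger_gap': 85.60537874006877}
```

View pics/top0.png

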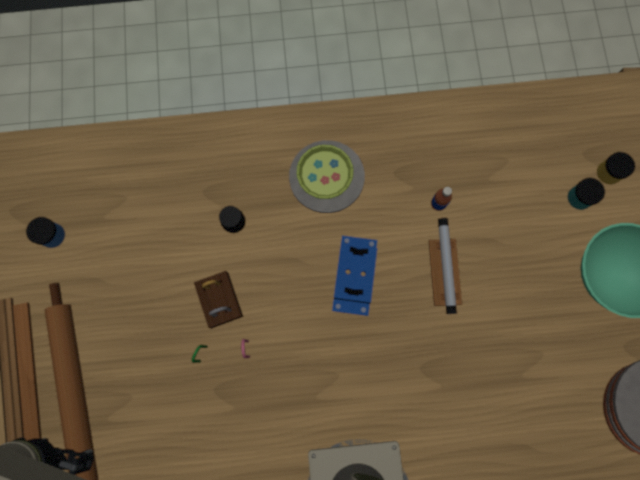

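View pics/side0.png

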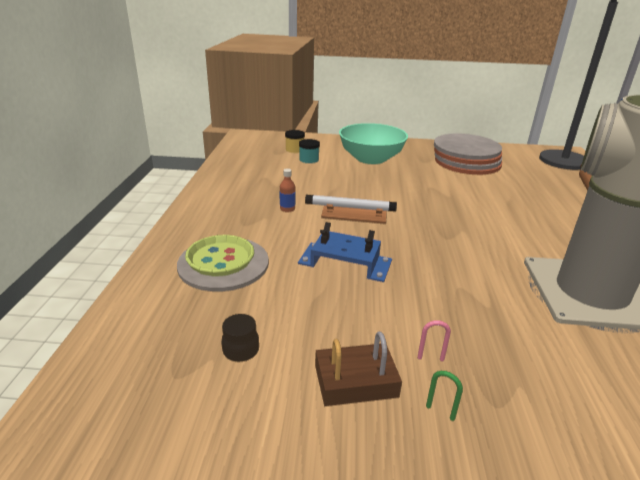

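Top view: the rack is at about (218,299), the bracket at (355,275) and the bar in its cradle at (447,265). 
U-shaped candidates, top / side pixels: silver (219,311)/(381,353), brass (210,283)/(337,360), pink (245,349)/(434,340), green (199,353)/(445,393). The silver one fits, because it is bare steel, larger and standing in the rack. I'll confirm it in one crop.

```bash
cat > h.py <<'E'
from bench import r
import cv2, numpy as np
def plane(n,uv,z):
    c=r.camera_params(n);R,t=c["R"],c["t"];o=-R.T@t
    d=R.T@np.array([(uv[0]-c["cx"])/c["fx"],(uv[1]-c["cy"])/c["fy"],1])
    return o+d*(z-o[2])/d[2]
def proj(n,X):
    c=r.camera_params(n);p=c["R"]@np.array(X,float)+c["t"]
    return np.array([c["fx"]*p[0]/p[2]+c["cx"],c["fy"]*p[1]/p[2]+c["cy"]])
def ray(n,uv):
    c=r.camera_params(n);R=c["R"];d=R.T@np.array([(uv[0]-c["cx"])/c["fx"],(uv[1]-c["cy"])/c["fy"],1])
    return -R.T@c["t"],d/np.linalg.norm(d)
def tri(a,b):
    A=0;B=0
    for o,d in(ray("top",a),ray("side",b)):
        P=np.eye(3)-np.outer(d,d);A=A+P;B=B+P@o
    return np.linalg.solve(A,B)
def blobs(n,img,roi,f,amin=15):
    x0,y0,x1,y1=roi;s=img[y0:y1,x0:x1]
    m=f(s.astype(int),cv2.cvtColor(s,cv2.COLOR_RGB2HSV).astype(int)).astype(np.uint8)
    k,l,st,ce=cv2.connectedComponentsWithStats(m)
    out=[]
    for i in range(1,k):
        if st[i,4]>=amin:
            c=cv2.findContours((l==i).astype(np.uint8),0,2)[0][0]+[x0,y0]
            out.append((st[i,4],ce[i]+[x0,y0],cv2.minAreaRect(c.astype(np.float32))))
    return out
E
python3 - <<'E'
from h import *
T=cv2.cvtColor(cv2.imread("pics/top0.png"),4);S=cv2.cvtColor(cv2.imread("pics/side0.png"),4)
def crop(I,x,y,w,h,W,H):return cv2.resize(I[y:y+h,x:x+w],(W,H),interpolation=cv2.INTER_CUBIC)
a=np.hstack([crop(T,188,264,66,75,264,300),crop(S,310,325,90,75,360,300)]);a=np.pad(a,((0,0),(0,800-a.shape[1]),(0,0)))
b=np.hstack([crop(T,325,225,66,100,198,300),crop(T,420,205,50,115,130,300),crop(S,295,185,110,100,330,300)])
b=np.pad(b,((0,0),(0,800-b.shape[1]),(0,0)))
cv2.imwrite("pics/crops.png",np.vstack([a,b])[...,::-1])
sh=lambda q:[(a,c.round(1),[np.round(v,1) for v in m]) for a,c,m in q]
print("bar top",*sh(blobs("top",T,(425,205,470,320),lambda s,h:(h[...,1]<60)&(h[...,2]>90))),sep="\n")
print("bar ends top",*sh(blobs("top",T,(432,210,465,320),lambda s,h:h[...,2]<45)),sep="\n")
print("blue",*sh(blobs("top",T,(325,225,390,325),lambda s,h:(h[...,0]>100)&(h[...,0]<130)&(h[...,1]>130))),sep="\n")
print("dark saddles",*sh(blobs("top",T,(340,240,375,300),lambda s,h:h[...,2]<50)),sep="\n")
print("rack",*sh(blobs("top",T,(185,262,255,335),lambda s,h:h[...,2]<85)),sep="\n")
print("silver top",*sh(blobs("top",T,(200,295,240,325),lambda s,h:(h[...,1]<70)&(h[...,2]>80))),sep="\n")
print("silver side",*sh(blobs("side",S,(360,325,395,385),lambda s,h:(h[...,1]<70)&(h[...,2]>80))),sep="\n")
E
```

```text
bar top
(np.int32(729), array([447.3, 264.5]), [array([446.8, 264.7]), array([79.8, 10. ]), np.float64(84.6)])
bar ends top
(np.int32(45), array([442.4, 221.3]), [array([443. , 221.5]), array([5., 8.]), np.float64(90.0)])
(np.int32(61), array([451. , 309.1]), [array([451., 309.]), array([6., 8.]), np.float64(90.0)])
blue
(np.int32(2346), array([354.7, 275.8]), [array([355. , 275.4]), array([35.8, 74.5]), np.float64(7.6)])
dark saddles
(np.int32(89), array([358.2, 250.9]), [array([358.3, 251.1]), array([17.1,  6.4]), np.float64(8.1)])
(np.int32(80), array([353.3, 291.3]), [array([353.4, 291.5]), array([17.3,  5.1]), np.float64(8.1)])
rack
(np.int32(1756), array([218.3, 299.8]), [array([218.2, 299.5]), array([50.3, 36.7]), np.float64(71.6)])
silver top
(np.int32(23), array([216.7, 309.6]), [array([216.8, 309.5]), array([ 2.2, 10.7]), np.float64(74.1)])
silver side
(np.int32(346), array([380.3, 350.8]), [array([379.5, 352.5]), array([13., 43.]), np.float64(0.0)])
```

View pics/crops.png

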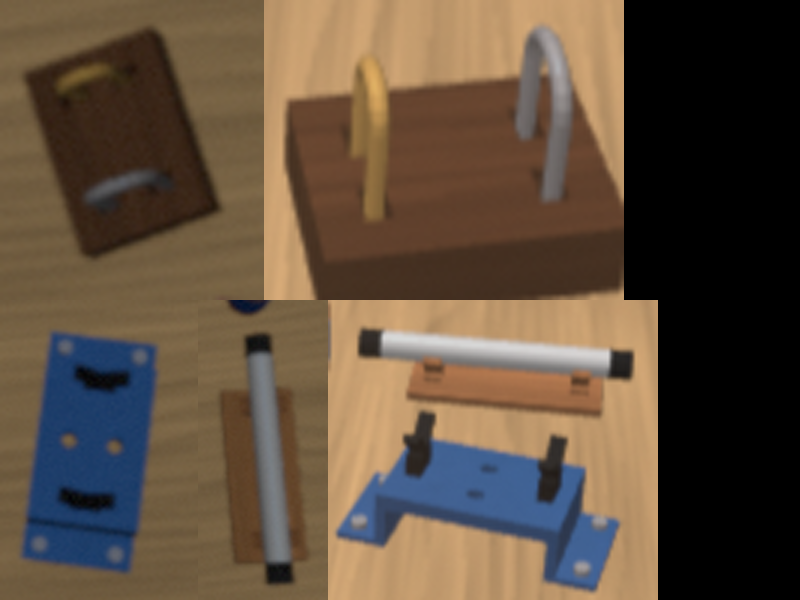

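The crop shows that the silver U-bolt in the rack, nearest the robot, is bare steel and the larger one (side px 380,351). The other rack place holds the small brass one at (337,360). Next I'll measure.

```bash
python3 - <<'E'
from h import *
np.set_printoptions(precision=1,suppress=True)
T=cv2.cvtColor(cv2.imread("pics/top0.png"),4);S=cv2.cvtColor(cv2.imread("pics/side0.png"),4)
P=lambda *a:print(*a)
e=[plane("top",(442.6,221.4),36),plane("top",(451,309.1),36)]
es=[plane("side",p,36) for p in [b[1] for b in blobs("side",S,(300,190,400,215),lambda s,h:h[...,2]<60)]]
P("bar ends top",*e,"side",*es)
d=plane("top",(446.9,264.6),36);P("bar mid top",d)
dk=lambda s,h:h[...,2]<50
ho=lambda s,h:~((h[...,0]>95)&(h[...,0]<135)&(h[...,1]>110))
th=[b[1] for b in blobs("top",T,(340,262,371,283),ho,4)];P("holes top",*th,*[plane("top",p,45) for p in th])
sh=[b[1] for b in blobs("side",S,(336,236,356,256),lambda s,h:h[...,2]<np.median(h[...,2])-25,3)];P("holes side",*sh,*[plane("side",p,45) for p in sh])
bf=lambda s,h:(h[...,0]>95)&(h[...,0]<135)&(h[...,1]>110)
sp=[plane("top",p,70) for p in[(358.2,250.9),(353.3,291.3)]];P("saddles",*sp)
# foot bolts
wb=lambda s,h:(h[...,1]<130)&(h[...,2]>100)
for n,I,roi in(("top",T,(338,235,380,318)),("side",S,(300,240,390,285))):
    q=[b for b in blobs(n,I,roi,wb,5) if b[0]<60];P(n,"bolts",*[(b[0],b[1],plane(n,b[1],6)[:2]) for b in q])
# rack outline, silver
P("rack top",*[plane("top",p,36) for p in cv2.boxPoints(((218.2,299.5),(50.3,36.7),71.6))])
gray=lambda s,h:(h[...,1]<90)&(h[...,2]>60)
for b in blobs("top",T,(205,300,235,320),gray,8):P("silver top",b,plane("top",b[1],91))
x0,y0=360,325
s=S[y0:385,x0:395];h=cv2.cvtColor(s,cv2.COLOR_RGB2HSV).astype(int);m=(h[...,1]<75)&(h[...,2]>70)
for y in range(5,54,4):P(y+y0,np.flatnonzero(m[y])+x0)
P("side legs z36",plane("side",(375.8,359.2),36),plane("side",(382.3,374.5),36),"top legs",plane("top",(212.5,314),36),plane("top",(229.2,309.7),36))
P("arch",tri((221.7,309),(379.5,332.5)))
E
```

```text
bar ends top [ 623.  -285.5   36. ] [ 401.8 -273.9   36. ] side [ 623.1 -284.5   36. ] [ 402.2 -271.2   36. ]
bar mid top [ 512.1 -280.1   36. ]
holes top [347.5 271.5] [362.7 273.6] [518.7 -31.6  45. ] [509.7 -68.4  45. ]
holes side [347.9 240.7] [343.7 249.5] [512.7 -68.3  45. ] [520.6 -30.2  45. ]
saddles [562.8 -61.9  70. ] [465.7 -39.   70. ]
top bolts (np.int32(55), array([339.2, 242.3]), array([602. , -20.5])) (np.int32(25), array([346.6, 239.9]), array([606.5, -40. ])) (np.int32(29), array([371.1, 243.1]), array([ 591.5, -101.8])) (np.int32(5), array([347.2, 271.4]), array([524.8, -32.8])) (np.int32(13), array([338.8, 306. ]), array([439.8,  -2.4])) (np.int32(26), array([363. , 309.5]), array([424.9, -61.7]))
side bolts (np.int32(5), array([344.2, 249.6]), array([519.5, -91.9])) (np.int32(42), array([379.1, 274.2]), array([441.2,  -2.2]))
rack top [534.3 352.3  36. ] [554.5 264.4  36. ] [432.7 233.2  36. ] [413.3 319.7  36. ]
silver top (np.int32(68), array([217. , 309.5]), ((216.90000915527344, 309.70001220703125), (4.427187919616699, 17.708751678466797), 71.56504821777344)) [453.2 285.9  91. ]
330 []
334 [376 377 378 379 380 381 382 383]
338 [375 376 377 378 379 380 381 382 383 384]
342 [374 375 376 377 378 381 382 383 384 385]
346 [374 375 376 377 378 381 382 383 384 385 386]
350 [373 374 375 376 377 382 383 384 385 386]
354 [373 374 375 376 377 382 383 384 385 386]
358 [373 374 375 376 381 382 383 384 385 386]
362 [381 382 383 384 385]
366 [380 381 382 383 384 385]
370 [380 381 382 383 384]
374 [379 380 381 382 383]
378 []
side legs z36 [457.  280.3  36. ] [447.7 311.7  36. ] top legs [449.1 308.4  36. ] [455.4 267.   36. ]
arch [454.7 275.1  88.1]
```

```bash
cat >> h.py <<'E'
def rel(xyz,yaw):
    s=r.sense();p=s["tool_pos"];w=np.radians(s["tcp_rot"][2]);d=np.array(xyz)-p
    dx,dy=d[0]*np.cos(w)+d[1]*np.sin(w),d[0]*np.sin(w)-d[1]*np.cos(w)
    t=-((yaw-s["tcp_rot"][2]+180)%360-180)
    print("tool shift mm",np.round([dx,dy,-d[2]],1),"turn",round(t,1),"| t",round(s["time"],1),p.round(1),s["tcp_rot"].round(1),"gap",round(s["finger_gap"],1),"F",s["ft_force"].round(1))
E
python3 -m handwheel '[[-0.0367,-0.0314,0,0],[-0.0367,-0.0314,0,0],[-0.0367,-0.0314,0,0],[-0.0367,-0.0314,0,0],[-0.0367,-0.0314,0,0],[-0.0367,-0.0314,0,0],[-0.0367,-0.0314,0,0],[-0.0367,-0.0314,0,0],[-0.0367,-0.0314,0,0],[-0.0367,-0.0314,0,0]]'
python3 -m handwheel '[[0,0,0,8.2],[0,0,0,8.2],[0,0,0,8.2],[0,0,0,8.2],[0,0,0,8.2],[0,0,0,8.2],[0,0,0,8.2],[0,0,0,8.2],[0,0,0,8.2],[0,0,0,8.2]]'
python3 -m handwheel '[[0,0,0,8.2],[0,0,0,8.2],[0,0,0,8.2],[0,0,0,8.2],[0,0,0,8.2],[0,0,0,8.2],[0,0,0,8.2],[0,0,0,8.2],[0,0,0,8.2],[0,0,0,8.2]]'
python3 -m handwheel '[[0,0,0,0],[0,0,0,0]]'
python3 -c "
from h import *
rel((512.5,-279,130),-3.1)"
```

```text
time: 1.1
tool_pos: [440.7, 148.5, 231.1]
tcp_rot: [180.0, -0.0, 160.9]
ft_force: [1.3, 1.2, -0.4]
finger_gap: 85.6
grip_force: 0.0
time: 2.1
tool_pos: [440.0, 150.4, 230.8]
tcp_rot: [-180.0, 0.0, 78.6]
ft_force: [0.7, -0.0, -0.8]
finger_gap: 85.3
grip_force: 0.0
time: 3.1
tool_pos: [440.0, 150.3, 230.8]
tcp_rot: [180.0, 0.1, -3.4]
ft_force: [-0.8, -0.4, 0.3]
finger_gap: 85.2
grip_force: 0.0
time: 3.3
tool_pos: [440.1, 150.4, 231.0]
tcp_rot: [180.0, 0.0, -2.8]
ft_force: [0.1, 0.3, 0.2]
finger_gap: 85.4
grip_force: 0.0
tool shift mm [ 93.5 425.3 101. ] turn 0.3 | t 3.3 [440.1 150.4 231. ] [180.    0.   -2.8] gap 85.4 F [0.1 0.3 0.2]
```

```bash
python3 -m handwheel '[[0.0094,0.0425,0,0],[0.0094,0.0425,0,0],[0.0094,0.0425,0,0],[0.0094,0.0425,0,0],[0.0094,0.0425,0,0],[0.0094,0.0425,0,0],[0.0094,0.0425,0,0],[0.0094,0.0425,0,0],[0.0094,0.0425,0,0],[0.0094,0.0425,0,0]]'
python3 -m handwheel '[[0,0,0.03,0],[0,0,0.03,0],[0,0,0.03,0],[0,0,0.02,0],[0,0,0,0],[0,0,0,0]]'
python3 - <<'E'
from h import *
rel((512.5,-279,16),-3.1)
T=r.snapshot("top");S=r.snapshot("side")
a=cv2.resize(T[190:330,390:530],(400,400));b=cv2.resize(S[110:260,280:430],(400,400))
cv2.imwrite("pics/pre.png",np.hstack([a,b])[...,::-1])
E
```

```text
time: 4.3
tool_pos: [511.3, -280.9, 231.1]
tcp_rot: [-180.0, 0.0, -2.8]
ft_force: [0.9, 0.3, -0.1]
finger_gap: 85.5
grip_force: 0.0
time: 4.9
tool_pos: [511.3, -278.9, 121.5]
tcp_rot: [-180.0, 0.0, -2.9]
ft_force: [0.4, -0.7, 0.3]
finger_gap: 85.1
grip_force: 0.0
tool shift mm [  1.2  -0.  105.5] turn 0.2 | t 4.9 [ 511.3 -278.9  121.5] [-180.     0.    -2.9] gap 85.1 F [ 0.4 -0.7  0.3]
```

View pics/pre.png

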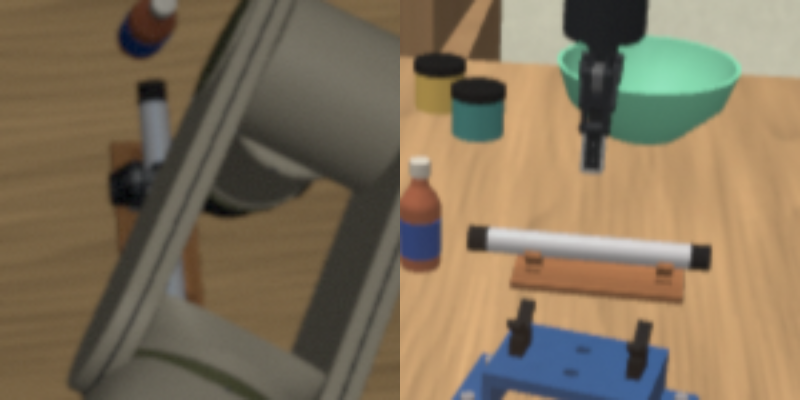

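The gripper hangs over the bar's middle (side crop 592,165 above the bar at 590,247), and the bottle is clear of it. Next: descend and grip.

```bash
python3 -m handwheel '[[0.001,0,0.025,0],[0,0,0.025,0],[0,0,0.02,0],[0,0,0.015,0],[0,0,0.01,0],[0,0,0.0105,0],[0,0,0,0],[0,0,0,0]]'
python3 -m handwheel '[[0,0,0,0],[0,0,0,0],[0,0,0,0],[0,0,0,0],[0,0,0,0],[0,0,0,0],[0,0,0,0],[0,0,0,0],[0,0,0,0],[0,0,0,0]]' 0 50
```

```text
time: 5.8
tool_pos: [512.7, -279.3, 16.3]
tcp_rot: [180.0, -0.0, -3.1]
ft_force: [0.6, -0.3, -0.5]
finger_gap: 85.7
grip_force: 0.0
time: 6.8
tool_pos: [512.6, -279.3, 16.2]
tcp_rot: [180.0, -0.0, -3.1]
ft_force: [-2.5, -0.1, 5.8]
finger_gap: 23.4
grip_force: 49.0
```

```bash
python3 -m handwheel '[[0,0,-0.01,0],[0,0,-0.02,0],[0,0,-0.03,0],[0,0,-0.03,0],[0,0,-0.03,0],[0,0,-0.01,0],[0,0,0,0],[0,0,0,0]]'
python3 -c "
from h import *
rel((515,-50.3,120),-13.2)
T=r.snapshot('top');S=r.snapshot('side')
cv2.imwrite('pics/lift.png',np.hstack([cv2.resize(T[190:330,390:530],(400,400)),cv2.resize(S[110:260,280:430],(400,400))])[...,::-1])"
```

```text
time: 7.6
tool_pos: [511.7, -278.5, 144.2]
tcp_rot: [-179.9, 0.1, -3.1]
ft_force: [-0.3, -0.5, -2.3]
finger_gap: 23.3
grip_force: 49.1
tool shift mm [  -8.9 -228.1   24.2] turn 10.1 | t 7.6 [ 511.7 -278.5  144.2] [-1.799e+02  1.000e-01 -3.100e+00] gap 23.3 F [-0.3 -0.5 -2.3]
```

View pics/lift.png

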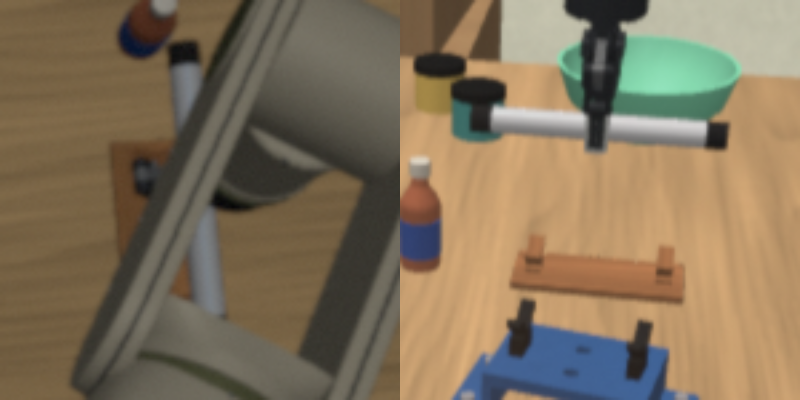

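The bar is held level and lifted clear of the cradle (side crop 600,128). Next I'll carry it to the bracket.

```bash
python3 -m handwheel '[[-0.0009,-0.015,0,0],[-0.001,-0.03,0,0],[-0.001,-0.033,0,0],[-0.001,-0.033,0,0],[-0.001,-0.033,0,0],[-0.001,-0.033,0,0],[-0.001,-0.028,0,0],[-0.001,-0.023,0,0],[0,0,0,5],[0,0,0,5.1]]'
python3 -m handwheel '[[0,0,0.02,0],[0,0,0.01,0],[0,0,0,0],[0,0,0,0]]'
python3 -c "
from h import *
rel((515,-50.3,63.3),-13.2)
T=r.snapshot('top');S=r.snapshot('side')
cv2.imwrite('pics/over.png',np.hstack([cv2.resize(T[205:345,290:430],(400,400)),cv2.resize(S[150:300,270:420],(400,400))])[...,::-1])"
```

```text
time: 8.7
tool_pos: [515.7, -49.0, 144.6]
tcp_rot: [-180.0, 0.1, -13.2]
ft_force: [-0.3, -0.8, -0.3]
finger_gap: 23.7
grip_force: 49.3
time: 9.1
tool_pos: [516.1, -50.6, 115.3]
tcp_rot: [-180.0, 0.1, -13.1]
ft_force: [-0.2, -0.1, -1.7]
finger_gap: 23.5
grip_force: 49.3
tool shift mm [-1.1 -0.1 52. ] turn 0.1 | t 9.1 [516.1 -50.6 115.3] [-1.80e+02  1.00e-01 -1.31e+01] gap 23.5 F [-0.2 -0.1 -1.7]
```

View pics/over.png

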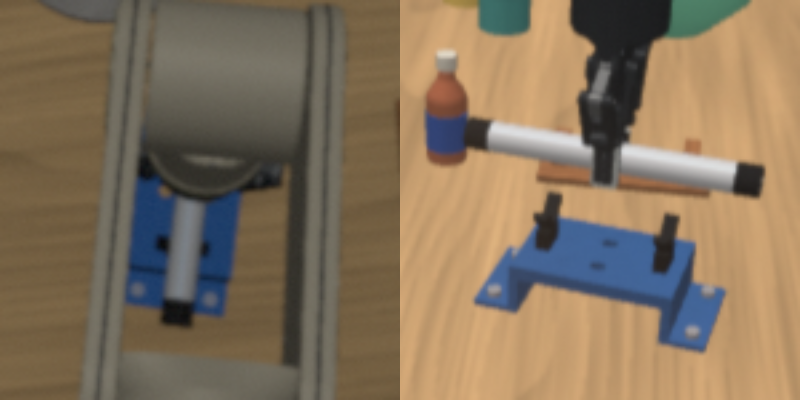

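The bar is centred over the saddles and aligned with the bracket. Now I'll lower it.

```bash
python3 -m handwheel '[[-0.001,0,0.015,0],[0,0,0.015,0],[0,0,0.01,0],[0,0,0.006,0],[0,0,0.003,0],[0,0,0,0],[0,0,0,0]]'
python3 -m handwheel '[[0,0,0.0015,0],[0,0,0.0015,0],[0,0,0,0],[0,0,0,0]]'
```

```text
time: 9.9
tool_pos: [516.1, -50.8, 67.2]
tcp_rot: [-180.0, -0.0, -13.2]
ft_force: [-0.5, 0.1, -1.4]
finger_gap: 23.7
grip_force: 49.3
time: 10.3
tool_pos: [516.1, -50.7, 64.1]
tcp_rot: [-180.0, -0.0, -13.2]
ft_force: [0.7, 1.6, -0.2]
finger_gap: 23.7
grip_force: 49.6
```

```bash
python3 -m handwheel '[[0,0,0.001,0],[0,0,0,0],[0,0,0,0]]'
python3 -m handwheel '[[0,0,0.0005,0],[0,0,0,0],[0,0,0,0]]'
```

```text
time: 10.6
tool_pos: [516.4, -50.4, 63.7]
tcp_rot: [-180.0, -0.1, -13.2]
ft_force: [-1.5, 3.0, 5.8]
finger_gap: 23.8
grip_force: 50.1
time: 10.9
tool_pos: [516.4, -50.4, 63.6]
tcp_rot: [-180.0, -0.1, -13.2]
ft_force: [-2.7, 4.7, 10.6]
finger_gap: 23.4
grip_force: 50.5
```

```bash
python3 -m handwheel '[[0,0,0,0],[0,0,0,0],[0,0,0,0],[0,0,0,0],[0,0,0,0],[0,0,0,0]]' 0.0854
python3 -m handwheel '[[0,0,-0.015,0],[0,0,-0.03,0],[0,0,-0.04,0],[0,0,-0.045,0],[0,0,-0.03,0],[0,0,0,0]]'
python3 -m handwheel '[[0,-0.04,0,0],[0,-0.045,0,0],[0,-0.045,0,0],[0,-0.045,0,0],[0,-0.045,0,0],[0,0,0,0]]'
python3 - <<'E'
from h import *
np.set_printoptions(precision=1,suppress=True)
rel((452,281,180),13.7)
T=r.snapshot("top");S=r.snapshot("side")
cv2.imwrite("pics/top1.png",T[...,::-1]);cv2.imwrite("pics/side1.png",S[...,::-1])
f=lambda s,h:h[...,2]<50
print([(b[0],b[1],plane("top",b[1],83)) for b in blobs("top",T,(335,220,380,330),f)])
print([(b[0],b[1],plane("side",b[1],83)) for b in blobs("side",S,(295,205,400,265),f)])
g=lambda s,h:(h[...,1]<60)&(h[...,2]>90)
print([(b[0],b[1],plane("top",b[1],83),b[2]) for b in blobs("top",T,(335,225,380,325),g,100)])
print([(b[0],b[1],plane("side",b[1],83),b[2]) for b in blobs("side",S,(295,205,400,265),g,100)])
a=cv2.resize(T[215:335,300:420],(400,400),interpolation=2);b=cv2.resize(S[190:290,295:395],(400,400),interpolation=2)
cv2.imwrite("pics/seated.png",np.hstack([a,b])[...,::-1])
E
```

```text
time: 11.5
tool_pos: [515.7, -50.8, 62.2]
tcp_rot: [180.0, 0.0, -13.2]
ft_force: [-0.5, 0.1, 0.3]
finger_gap: 85.3
grip_force: 0.0
time: 12.1
tool_pos: [518.9, -51.3, 229.9]
tcp_rot: [-180.0, -0.6, -13.2]
ft_force: [-0.1, 0.3, 0.4]
finger_gap: 85.6
grip_force: 0.0
time: 12.7
tool_pos: [565.6, 168.5, 222.1]
tcp_rot: [-179.9, 0.1, -12.9]
ft_force: [-0.3, -0.4, 0.1]
finger_gap: 85.6
grip_force: 0.0
tool shift mm [-135.8  -84.3   42.1] turn -26.6 | t 12.7 [565.6 168.5 222.1] [-179.9    0.1  -12.9] gap 85.6 F [-0.3 -0.4  0.1]
[(np.int32(56), array([361.9, 224.7]), array([624.2, -77.3,  83. ])), (np.int32(72), array([350.3, 315.4]), array([408.3, -24.8,  83. ]))]
[(np.int32(131), array([308.5, 213.2]), array([ 607. , -116.2,   83. ])), (np.int32(15), array([297.6, 223.6]), array([626. , -63.8,  83. ])), (np.int32(63), array([324.6, 236.8]), array([562.6, -14.5,  83. ])), (np.int32(57), array([396.5, 239.5]), array([411.3, -23.6,  83. ])), (np.int32(60), array([368.3, 245.2]), array([470.7,   7.3,  83. ]))]
[(np.int32(800), array([356. , 269.5]), array([515.9, -50.5,  83. ]), ((354.046142578125, 269.63079833984375), (14.388029098510742, 82.8552017211914), 7.125016689300537))]
[(np.int32(990), array([350.1, 229.8]), array([509.6, -51.5,  83. ]), ((348.8866271972656, 225.70726013183594), (90.59648895263672, 23.407888412475586), 13.157543182373047))]
```

View pics/seated.png

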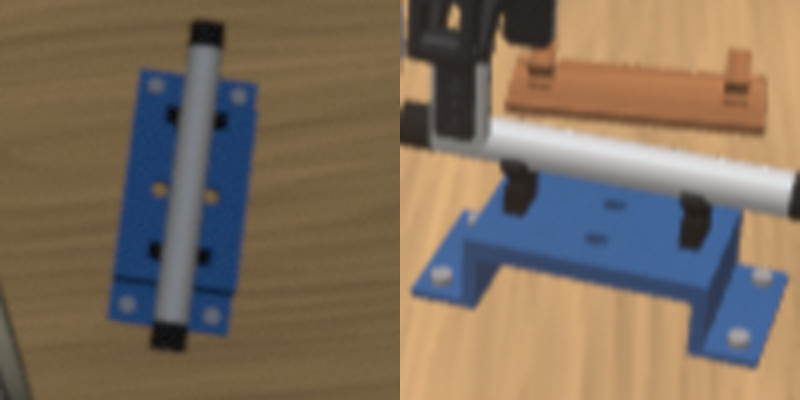

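The bar lies in both saddles: its ends are at top px (361.9,224.7) and (350.3,315.4), centred to about 1 mm. Next I'll refine the U-bolt position from fresh images.

```bash
python3 - <<'E'
from h import *
np.set_printoptions(precision=1,suppress=True,linewidth=200)
T=cv2.cvtColor(cv2.imread("pics/top1.png"),4);S=cv2.cvtColor(cv2.imread("pics/side0.png"),4)
x0,y0=203,299
s=T[y0:323,x0:239];h=cv2.cvtColor(s,cv2.COLOR_RGB2HSV).astype(int)
q=s.astype(int);print((q[...,0]-q[...,2]))
print(h[...,2])
# predicted pixels for a hypothesised bolt centre
for c in [(452,281),(450,284)]:
    a=np.radians(13.7);yv=np.array([-np.sin(a),np.cos(a)])
    for sg in(1,-1):
        p=np.array(c)+sg*19*yv
        print(c,sg,"top z72",proj("top",[*p,72]),"z36",proj("top",[*p,36]),"side z72",proj("side",[*p,72]),"z36",proj("side",[*p,36]))
    print("apex top",proj("top",[*c,91]),"side",proj("side",[*c,91]))
E
```

```text
[[14 10 11 17 16 18 17 18 16 11 10  7  8  8  8  7  8  8  7 13 20 28 31 31 33 31 34 36 36 37 33 31 29 25 38 46]
 [15 12  9 15 17 18 18 17 15 14 10  9  8  9  8  8  7  9  8  9 18 27 31 30 32 32 37 35 35 33 34 30 29 25 33 44]
 [16 13  7 13 17 17 17 18 16 14  9  7  9  7  7  9 10  7  7  9 16 24 32 31 33 32 31 35 35 33 35 33 32 26 30 40]
 [17 14  9 11 16 17 17 17 18 15 10 10  8  8  7  8  8  8  7  9 14 24 29 30 30 31 35 35 34 34 34 32 33 26 23 38]
 [17 15 10 10 15 17 17 17 18 15 13  8  8  8  8  9  9  7  8  9 11 19 28 31 31 33 36 36 35 35 34 33 30 25 24 32]
 [16 16 12  9 13 17 17 16 17 17 14 10  8  7  9  7  7  9  9  8 10 18 28 30 31 31 33 32 33 35 36 35 35 28 28 27]
 [17 17 14  9 13 16 17 18 18 17 14 10  9  8  8  8  7  8  8  8  9 14 24 27 29 32 32 33 35 35 32 34 32 31 30 28]
 [17 18 14 11 12 16 17 18 17 17 15 11  8  8 10  9 10  6  6  8  9 12 12 16 24 28 29 32 34 36 33 36 33 29 25 27]
 [18 17 15 10  9 14 16 18 17 18 16 11  9  7 11  8  9  7  7  7  8  9  8  6  9 12 15 28 30 35 35 33 35 27 30 26]
 [16 17 17 14  8 14 16 18 17 17 15 14 10  8  8  8  8  8  8  7  9  7  4  3  1  2  4 16 27 32 33 34 36 
[... 4855 characters left out ...]
2  91  61  47  47  48  49  58  66  72  85  96 102 106 113 113 115 116 116 115 116 116 118]
 [108 112 118 120 121 119 107  83  90 112 120 121 122 115  98  72  54  50  61  67  82  92  98 104 108 110 112 112 114 116 115 117 115 114 115 114]]
(452, 281) 1 top z72 [213.1 313.1] z36 [216.2 314.3] side z72 [384.5 351.8] z36 [382.2 368.6]
(452, 281) -1 top z72 [228.3 307.8] z36 [231.  309.1] side z72 [377.9 334.8] z36 [375.9 351.3]
apex top [219.1 309.8] side [382.3 334. ]
(450, 284) 1 top z72 [211.9 314.1] z36 [215.  315.2] side z72 [385.8 353.3] z36 [383.5 370.2]
(450, 284) -1 top z72 [227.1 308.8] z36 [229.8 310. ] side z72 [379.2 336.2] z36 [377.2 352.8]
apex top [217.9 310.8] side [383.7 335.4]
```

```bash
python3 - <<'E'
from h import *
np.set_printoptions(precision=1,suppress=True,linewidth=200)
T=cv2.cvtColor(cv2.imread("pics/top0.png"),4)
x0,y0=205,303
s=T[y0:320,x0:237].astype(int)
print(x0,y0);print((100*s[...,2]//np.maximum(s[...,0],1)));print(s.max(2))
E
```

```text
205 303
[[ 43  37  42  41  42  42  44  41  41  42  42  44  45  44  42  43  36  40  38  44  36  40  35  41  41  40  40  41  38  38  38  34]
 [ 34  42  44  46  41  46  32  43  39  38  37  48  39  42  42  44  42  40  44  35  45  41  38  42  46  39  45  39  44  39  40  38]
 [ 44  43  39  37  39  39  37  41  40  32  41  31  41  42  32  41  37  43  46  45  52  48  48  42  44  34  37  37  42  41  32  41]
 [ 37  41  46  42  37  37  43  46  37  36  37  38  45  46  54  61  68  71  73  77  74  70  56  48  43  30  39  38  38  48  45  39]
 [ 40  38  40  40  36  41  32  43  39  45  41  49  60  71  80  89  93  96  94  94  95  91  79  68  52  37  46  42  43  41  47  39]
 [ 43  43  47  43  40  43  42  45  51  62  76  81  90  97 100 100  98 101  98 100  98 100  93  95  87  58  53  45  42  41  40  43]
 [ 41  38  42  38  35  44  49  61  78  89  96  98 103 107 104 101  98 100  98  96  95  97  93  92 100  77  58  40  33  41  39  41]
 [ 34  42  37  44  49  60  74  87  95 100 101 102 102 104 102  95  87  83  74  71  66  77  74  86  90  86  61  45  38  36  37  42]
 [ 45  33  36  50  61  84  95  98 101 101 10
[... 2119 characters left out ...]
57 58]
 [56 54 55 58 65 70 72 70 60 54 46 47 48 50 55 61 59 57 54 54 53 54 56 57 56 54 56 58 57 57 59 59]
 [61 54 54 57 61 60 55 51 45 41 41 41 45 51 57 61 60 57 56 56 54 58 58 59 54 54 55 59 60 59 61 60]
 [64 54 53 57 55 52 50 43 41 41 42 44 43 52 55 59 58 60 57 55 56 59 58 58 56 57 56 58 57 60 59 58]
 [66 55 54 54 55 54 51 47 38 42 45 48 48 53 59 56 57 59 54 55 56 57 57 58 57 55 54 55 59 60 57 57]
 [75 60 54 55 56 53 50 48 44 45 52 51 53 56 56 59 59 61 57 56 55 57 56 59 54 56 52 54 54 53 53 45]
 [83 62 56 55 52 55 54 51 52 52 51 55 54 54 54 56 58 59 58 56 53 57 56 59 56 53 51 48 48 46 47 49]
 [91 68 57 56 55 55 53 52 52 54 54 52 53 54 58 57 58 59 59 55 57 56 55 54 52 46 41 44 52 64 72 83]]
```

```bash
python3 - <<'E'
from h import *
np.set_printoptions(precision=1,suppress=True)
T=cv2.cvtColor(cv2.imread("pics/top0.png"),4).max(2).astype(float)
T=cv2.GaussianBlur(T,(0,0),0.8)
def edge(rows,lo,hi,rev):
    out=[]
    for y in rows:
        L=T[y,lo:hi];i=np.flatnonzero(np.diff((L<75).astype(int)))
        if len(i):
            k=i[-1] if rev else i[0];out.append((lo+k+(75-L[k])/(L[k+1]-L[k]),y))
    out=np.array(out);p=np.polyfit(out[:,1],out[:,0],1);res=out[:,0]-np.polyval(p,out[:,1]);o=out[abs(res)<1];p=np.polyfit(o[:,1],o[:,0],1)
    print("rms",(o[:,0]-np.polyval(p,o[:,1])).std(),len(o));return p
for nm,pr,z in(("left",edge(range(288,323),188,215,False),36),("right",edge(range(280,312),224,250,True),0)):
    a,b=[plane("top",(np.polyval(pr,y),y),z) for y in(285,320)]
    d=a-b;print(nm,a,b,np.degrees(np.arctan2(d[1],d[0])))
E
```

```text
rms 0.07423813317701303 35
rms 0.08909099280895509 32
left [524.9 348.3  36. ] [436.1 324.8  36. ] 14.767524408260442
right [520.7 261.8   0. ] [429.5 237.6   0. ] 14.838961824127091
```

```bash
python3 -c "
from h import *
rel((451,285.5,110),14.8)"
```

```text
tool shift mm [-138.8  -92.2  112. ] turn -27.8 | t 12.8 [565.4 164.4 222. ] [180.   0. -13.] gap 85.4 F [ 0.7 -0.6 -0.2]
```

```bash
python3 -m handwheel '[[-0.03,-0.02,0,-7],[0,0,0,-7],[0,0,0,-7],[0,0,0,-6.8],[0,0,0,0],[0,0,0,0]]'
python3 -c "
from h import *
rel((451,285.5,110),14.8)"
```

```text
time: 13.4
tool_pos: [541.2, 188.6, 222.5]
tcp_rot: [180.0, 0.0, 14.3]
ft_force: [0.3, -0.3, -0.8]
finger_gap: 85.4
grip_force: 0.0
tool shift mm [ -63.4 -116.2  112.5] turn -0.5 | t 13.4 [541.2 188.6 222.5] [180.    0.   14.3] gap 85.4 F [ 0.3 -0.3 -0.8]
```

```bash
python3 -m handwheel '[[-0.015,-0.029,0,-0.4],[-0.016,-0.029,0,0],[-0.016,-0.029,0,0],[-0.016,-0.029,0,0],[0,0,0.04,0],[0,0,0.04,0],[0,0,0.032,0],[0,0,0,0],[0,0,0,0]]'
python3 - <<'E'
from h import *
rel((451,285.5,44),14.8)
T=r.snapshot("top");S=r.snapshot("side")
cv2.imwrite("pics/preu.png",np.hstack([cv2.resize(T[250:350,160:260],(400,400),interpolation=2),cv2.resize(S[280:400,320:440],(400,400),interpolation=2)])[...,::-1])
E
```

```text
time: 14.3
tool_pos: [450.4, 285.1, 110.6]
tcp_rot: [180.0, 0.1, 14.9]
ft_force: [0.3, -0.6, 1.1]
finger_gap: 85.6
grip_force: 0.0
tool shift mm [ 0.7 -0.2 66.6] turn 0.1 | t 14.3 [450.4 285.1 110.6] [1.80e+02 1.00e-01 1.49e+01] gap 85.6 F [ 0.3 -0.6  1.1]
```

View pics/preu.png

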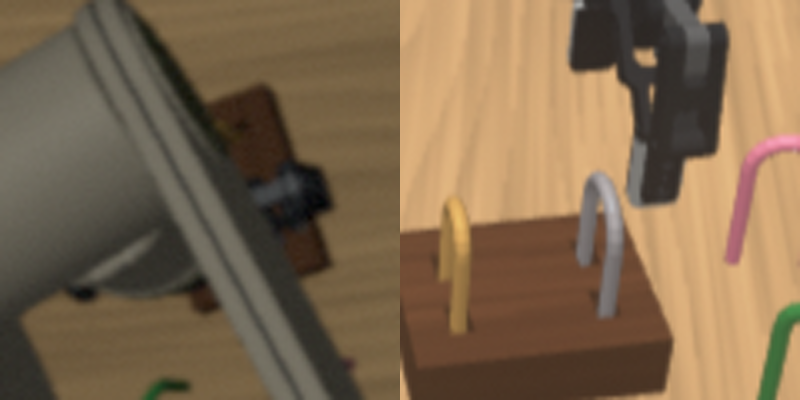

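```bash
python3 -c "
from h import *
a=np.radians(14.8);y=np.array([-np.sin(a),np.cos(a)])
for d in(43,50,57): print(d,proj('side',[*(np.array([450.4,285.1])+d*y),121]))
c=np.array([451,285.5])
for z in (36,72): print(z,proj('side',[*(c+19*y),z]),proj('side',[*(c-19*y),z]))
"
```

```text
43 [394.29576396 340.75693278]
50 [395.83235113 344.18849787]
57 [397.39655586 347.68173955]
36 [383.12728532 370.81562817] [376.35583227 353.38517638]
72 [385.45868278 353.96046241] [378.42184233 336.82947634]
```

```bash
python3 -m handwheel '[[0.003,0,0.02,0],[0,0,0.02,0],[0,0,0.015,0],[0,0,0.0115,0],[0,0,0,0],[0,0,0,0]]'
python3 -m handwheel '[[0,0,0,0],[0,0,0,0],[0,0,0,0],[0,0,0,0],[0,0,0,0],[0,0,0,0],[0,0,0,0],[0,0,0,0]]' 0 50
```

```text
time: 15.0
tool_pos: [453.7, 286.6, 44.4]
tcp_rot: [-180.0, -0.0, 15.0]
ft_force: [0.5, 0.5, 0.1]
finger_gap: 85.3
grip_force: 0.0
time: 15.8
tool_pos: [453.9, 286.6, 44.6]
tcp_rot: [-180.0, -0.1, 15.0]
ft_force: [0.3, -1.3, 6.6]
finger_gap: 44.5
grip_force: 50.4
```

```bash
python3 -m handwheel '[[0,0,-0.005,0],[0,0,-0.01,0],[0,0,-0.02,0],[0,0,-0.03,0],[0,0,-0.04,0],[0,0,-0.03,0],[0,0,-0.02,0],[0,0,0,0],[0,0,0,0]]'
python3 - <<'E'
from h import *
rel((515,-50.3,170),-13.3)
S=r.snapshot("side")
cv2.imwrite("pics/heldu.png",cv2.resize(S[190:390,310:460],(600,800//1),interpolation=2)[:600,:,::-1])
E
```

```text
time: 16.7
tool_pos: [453.3, 286.5, 199.0]
tcp_rot: [-180.0, -0.0, 15.0]
ft_force: [-0.6, 0.3, -1.7]
finger_gap: 44.6
grip_force: 51.4
tool shift mm [-27.8 341.3  29. ] turn 28.3 | t 16.7 [453.3 286.5 199. ] [-180.   -0.   15.] gap 44.6 F [-0.6  0.3 -1.7]
```

View pics/heldu.png

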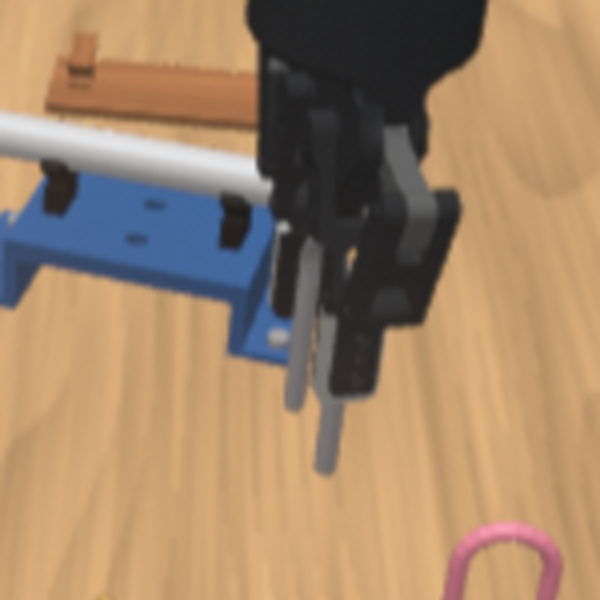

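The silver U-bolt is held upright with its leg tips at side px (391.3,308.2) and (383.7,292.5). It sits a few mm toward +x in the pads. I'll carry it above the bracket and measure the tips against the holes in the same side view.

```bash
python3 -m handwheel '[[-0.002,0.02,0,0],[-0.003,0.04,0,0],[-0.003,0.04,0,0],[-0.003,0.04,0,0],[-0.003,0.04,0,0],[-0.003,0.04,0,0],[-0.003,0.04,0,0],[-0.003,0.04,0,0],[-0.003,0.031,0,0],[-0.002,0.01,0,0]]'
python3 -m handwheel '[[0,0,0,7],[0,0,0,7],[0,0,0,7],[0,0,0,7.3],[0,0,0.01,0],[0,0,0.01,0],[0,0,0,0],[0,0,0,0]]'
python3 - <<'E'
from h import *
np.set_printoptions(precision=1,suppress=True,linewidth=220)
rel((515,-50.3,170),-13.3)
S=r.snapshot("side");cv2.imwrite("pics/hov.png",S[...,::-1])
print("near/far tip from heldu, z",*[plane("side",p,163.5) for p in[(391.25,307.2),(383.7,291.5)]])
s=r.sense();tp=s["tool_pos"];z=tp[2]-44.5+8
a=np.radians(s["tcp_rot"][2]);y=np.array([-np.sin(a),np.cos(a)])
for sg in(1,-1):
    for zz in(z,z+15):print(sg,zz,proj("side",[*(tp[:2]+sg*19*y),zz]))
E
```

```text
time: 17.75
tool_pos: [513.8, -52.8, 196.7]
tcp_rot: [-180.0, 0.2, 14.9]
ft_force: [0.4, -0.3, -0.5]
finger_gap: 44.0
grip_force: 51.4
time: 18.55
tool_pos: [514.0, -49.9, 177.6]
tcp_rot: [180.0, 0.1, -13.2]
ft_force: [0.2, -0.1, -0.4]
finger_gap: 44.3
grip_force: 51.4
tool shift mm [1.1 0.2 7.6] turn 0.1 | t 18.6 [514.  -49.9 177.6] [180.    0.1 -13.2] gap 44.3 F [ 0.2 -0.1 -0.4]
near/far tip from heldu, z [447.2 304.5 163.5] [456.6 268.8 163.5]
1 141.8565540466578 [347.2 209.7]
1 156.8565540466578 [347.7 203.2]
-1 141.8565540466578 [351.8 202. ]
-1 156.8565540466578 [352.3 195.7]
```

```bash
python3 - <<'E'
from h import *
np.set_printoptions(linewidth=250)
S=cv2.cvtColor(cv2.imread("pics/hov.png"),4)
h=cv2.cvtColor(S,cv2.COLOR_RGB2HSV).astype(int)
q=h[178:216,334:364]
for i,row in enumerate(q): print(178+i," ".join(f"{v[1]:3d}/{v[2]:3d}" for v in row[::1]))
E
```

```text
178 113/201 112/201 112/201 112/201 112/201 112/196 111/175 109/169 107/155  90/128  31/ 73   7/ 37   8/ 31   8/ 32   8/ 32   8/ 33   8/ 32   8/ 32  12/ 44   7/ 75   4/ 61  10/ 74   5/ 49  15/ 35  21/ 36  67/ 65  86/143 109/189 111/195 111/197
179 113/201 112/201 112/202 112/201 113/201 112/200 111/196 111/193 109/190  88/163  32/ 95  12/ 43   0/ 31  15/ 33   8/ 32   0/ 30   8/ 32   7/ 37  11/ 67   7/107   6/ 89   3/ 78   5/ 47  22/ 35  28/ 36  71/ 65  87/146 109/189 112/194 111/196
180 112/201 112/201 112/202 112/202 112/201 112/200 111/198 110/195 108/192  77/160  25/103   6/ 46  15/ 35   7/ 35   7/ 36   8/ 34  15/ 34   6/ 45   6/ 87   9/117   5/103   6/ 86  11/ 47  14/ 36  27/ 38  71/ 72  93/153 110/190 112/194 110/194
181 112/201 112/201 112/201 112/201 111/200 111/199 111/196 110/194 105/191  76/158  24/ 97   0/ 46   7/ 37   7/ 37  11/ 45   0/ 37   0/ 35   5/ 49  10/ 98   9/117   5/ 98   6/ 92  11/ 47  15/ 35  20/ 38  74/ 79  99/163 110/190 112/194 111/193
182 112/202 111/202 112/202 113/201 112/200 111/198 111/196 110/194 107/191  75/157  28/ 90  12/ 44   7/ 38   6/ 40   5/ 50 
[... 7471 characters left out ...]
/163 140/164 140/164 141/165 141/165 140/164 141/165 140/164 141/165 141/165 141/164 141/165 141/165 142/167 141/168 142/169 140/169 140/169 142/169 141/170 141/170 142/171 142/172 141/173 141/172 141/173 142/174
214 139/161 140/162 139/163 141/163 142/162 138/164 141/163 139/163 139/163 139/163 140/162 140/162 140/162 140/162 140/162 142/162 141/164 141/165 141/165 141/165 140/164 140/164 142/165 141/165 141/165 141/166 140/167 141/168 143/168 140/169
215 140/164 140/164 141/164 141/164 140/164 139/163 139/163 141/163 140/162 139/161 140/160 141/161 142/160 141/161 142/160 140/160 143/161 141/163 140/162 140/164 141/164 141/164 141/164 142/165 142/165 141/165 142/165 142/165 141/166 141/164
```

```bash
python3 - <<'E'
from h import *
np.set_printoptions(precision=2,suppress=True)
a=np.radians(-13.3);y=np.array([-np.sin(a),np.cos(a)])
for cx in(514,516,518):
    c=np.array([cx,-50.1]);print(cx,"holes side",proj("side",[*(c+19*y),45]),proj("side",[*(c-19*y),45]))
S=cv2.cvtColor(cv2.imread("pics/side0.png"),4)
h=cv2.cvtColor(S,cv2.COLOR_RGB2HSV).astype(int)[...,2]
print(h[235:256,336:358])
E
```

```text
514 holes side [344.76 249.19] [349.22 240.73]
516 holes side [343.84 249.13] [348.33 240.67]
518 holes side [342.92 249.06] [347.44 240.61]
[[146 146 147 147 147 146 146 145 144 145 145 145 140 140 136 135 156 157
  163 171 178 174]
 [146 147 147 146 148 146 146 146 145 146 146 146 146 147 146 145 144 143
  138 135 132 132]
 [145 147 146 147 146 147 146 146 146 146 146 146 147 147 145 146 145 144
  144 145 144 145]
 [146 147 147 147 147 147 146 146 146 146 145 145 145 145 145 145 145 144
  145 146 146 147]
 [145 146 147 147 147 149 146 147 146 144 138 132 133 140 140 144 145 145
  146 146 146 147]
 [146 147 147 148 149 149 148 147 145 139 121 108 111 121 123 135 145 147
  147 147 147 147]
 [147 147 147 148 148 149 148 147 146 138 111 102 101 104 108 126 144 147
  148 147 148 149]
 [148 148 147 147 148 147 147 147 147 146 132 126 122 123 125 136 145 147
  148 149 149 149]
 [147 146 147 146 146 146 147 146 147 147 146 145 145 144 144 145 146 148
  148 148 149 149]
 [147 147 147 147 147 147 147 147 146 146 147 146 147 146 146 147 146 148
  147 148 148 149]
 [146 147 147 148 146 147 147
[... 294 characters left out ...]
6 145 147 147 147 147 147 146
  146 147 147 148]
 [147 147 147 146 143 119  99  98 101 106 119 141 146 147 147 147 147 146
  146 146 147 147]
 [147 147 147 146 144 129 113 107 107 113 118 141 146 146 147 147 146 146
  146 146 147 147]
 [146 147 147 146 145 144 137 131 128 132 134 145 147 147 147 147 147 147
  147 147 147 147]
 [146 146 146 145 145 145 144 144 144 145 145 147 147 147 147 146 147 147
  148 147 147 147]
 [145 145 145 145 144 145 144 145 146 146 147 147 146 146 146 145 146 147
  147 147 147 147]
 [132 138 140 143 144 144 144 144 145 146 146 148 146 146 145 146 146 146
  147 147 147 147]
 [110 120 122 128 131 133 138 140 143 144 145 146 147 147 146 146 146 147
  147 147 147 147]]
```

```bash
python3 -m handwheel '[[0.0028,0,0.005,0.1],[0,0,0.015,0],[0,0,0.012,0],[0,0,0,0],[0,0,0,0]]'
python3 -m handwheel '[[0,0,0.01,0],[0,0,0.01,0],[0,0,0.01,0],[0,0,0,0],[0,0,0,0]]'
python3 -m handwheel '[[0,0,0.01,0],[0,0,0.01,0],[0,0,0.005,0],[0,0,0,0],[0,0,0,0]]'
python3 - <<'E'
from h import *
np.set_printoptions(linewidth=200)
rel((516.7,-50.4,85),-13.3)
S=r.snapshot("side");cv2.imwrite("pics/near.png",S[...,::-1])
h=cv2.cvtColor(S,cv2.COLOR_RGB2HSV).astype(int)
for y in range(228,256):print(y," ".join(f"{v[1]:3d}/{v[2]:3d}" for v in h[y,337:354]))
E
```

```text
time: 19.1
tool_pos: [516.8, -50.7, 145.9]
tcp_rot: [180.0, 0.1, -13.4]
ft_force: [-0.1, -0.0, -0.4]
finger_gap: 44.1
grip_force: 51.4
time: 19.6
tool_pos: [517.1, -50.7, 116.2]
tcp_rot: [180.0, 0.1, -13.4]
ft_force: [0.2, 0.2, -0.7]
finger_gap: 44.3
grip_force: 51.4
time: 20.1
tool_pos: [517.3, -50.8, 91.6]
tcp_rot: [180.0, 0.0, -13.4]
ft_force: [-0.0, -0.2, -0.6]
finger_gap: 44.4
grip_force: 51.4
tool shift mm [-0.7 -0.2  6.6] turn -0.1 | t 20.1 [517.3 -50.8  91.6] [180.    0.  -13.4] gap 44.4 F [-0.  -0.2 -0.6]
228   4/188   6/184   8/129  15/ 67  22/ 46  23/ 45  21/ 48  22/ 46  23/ 44  20/ 52  11/ 92  11/118   0/123   6/217   2/223   3/224   3/224
229   4/174   7/172   9/136  11/ 89  17/ 60  22/ 57  20/ 51  27/ 48  27/ 47  18/ 57  10/101  13/121   8/132   1/204   1/215   3/220   3/221
230   5/158   6/159   9/145  11/117  10/ 98  11/ 95  14/ 89  13/ 79  13/ 76  17/ 76  11/111   8/126   7/150   5/191   4/198   4/201   3/204
231   7/141   7/144   7/141   6/133  10/130   8/127   9/118   9/109  10/106  10/104   8/123   9/138   6/163   6/180   6/184   5/187   5/189
232   6/126   6/129 
[... 2639 characters left out ...]

251 140/151 142/151 142/151 141/150 143/148 139/141 139/134 136/133 141/136 140/138 141/150 142/151 143/152 144/151 143/152 144/151 144/151
252 141/150 141/150 142/149 140/149 142/149 141/148 141/148 141/148 143/148 141/150 141/150 143/150 144/151 142/151 143/150 144/151 144/151
253 141/150 140/149 142/149 140/148 140/149 140/149 142/149 144/149 142/151 142/151 142/151 142/151 142/151 143/150 143/150 144/151 144/151
254 138/142 142/144 141/147 140/148 141/148 140/148 142/149 142/149 142/151 141/150 143/150 142/151 143/150 142/149 143/150 142/151 144/151
255 133/123 134/126 135/132 138/135 137/136 138/142 140/144 142/147 142/149 142/149 142/151 142/151 144/151 143/150 143/150 144/151 142/151
```

```bash
python3 -m handwheel '[[-0.0004,0,0.004,0],[0,0,0.003,0],[0,0,0,0],[0,0,0,0]]'
python3 -m handwheel '[[0,0,0.0015,0],[0,0,0.0015,0],[0,0,0.0015,0],[0,0,0,0],[0,0,0,0]]'
python3 -m handwheel '[[0,0,0.0015,0],[0,0,0.0015,0],[0,0,0.0015,0],[0,0,0,0],[0,0,0,0]]'
```

```text
time: 20.55
tool_pos: [517.0, -50.7, 84.7]
tcp_rot: [180.0, 0.0, -13.4]
ft_force: [-0.3, 0.4, -0.4]
finger_gap: 44.4
grip_force: 51.4
time: 21.05
tool_pos: [517.0, -50.7, 80.2]
tcp_rot: [180.0, 0.0, -13.4]
ft_force: [-0.1, -0.7, 0.1]
finger_gap: 44.4
grip_force: 51.4
time: 21.55
tool_pos: [517.0, -50.7, 75.7]
tcp_rot: [180.0, 0.0, -13.4]
ft_force: [0.3, 0.2, -0.8]
finger_gap: 44.4
grip_force: 51.4
```

Both tips have entered the holes with no contact force. Continuing down.

```bash
python3 -m handwheel '[[0,0,0.003,0],[0,0,0.003,0],[0,0,0.003,0],[0,0,0,0],[0,0,0,0]]'
python3 -m handwheel '[[0,0,0.003,0],[0,0,0.003,0],[0,0,0.003,0],[0,0,0,0],[0,0,0,0]]'
python3 -m handwheel '[[0,0,0.0015,0],[0,0,0.001,0],[0,0,0,0],[0,0,0,0]]'
```

```text
time: 22.05
tool_pos: [516.9, -50.7, 66.6]
tcp_rot: [180.0, 0.0, -13.4]
ft_force: [-0.0, -0.4, -0.3]
finger_gap: 44.3
grip_force: 51.4
time: 22.55
tool_pos: [516.9, -50.7, 57.6]
tcp_rot: [180.0, 0.0, -13.4]
ft_force: [0.1, -0.8, -1.0]
finger_gap: 44.3
grip_force: 51.4
time: 22.95
tool_pos: [517.0, -50.7, 55.3]
tcp_rot: [180.0, 0.0, -13.4]
ft_force: [-0.5, -0.4, -0.8]
finger_gap: 44.3
grip_force: 51.4
```

```bash
python3 -m handwheel '[[0,0,0.001,0],[0,0,0,0],[0,0,0,0]]'
python3 -m handwheel '[[0,0,0.001,0],[0,0,0,0],[0,0,0,0]]'
python3 -m handwheel '[[0,0,0.0005,0],[0,0,0,0],[0,0,0,0]]'
```

```text
time: 23.25
tool_pos: [517.0, -50.7, 54.2]
tcp_rot: [180.0, 0.0, -13.4]
ft_force: [0.4, -0.2, -1.5]
finger_gap: 44.0
grip_force: 51.4
time: 23.55
tool_pos: [517.3, -50.7, 53.5]
tcp_rot: [-180.0, -0.0, -13.4]
ft_force: [-0.3, -0.2, 2.0]
finger_gap: 44.3
grip_force: 51.7
time: 23.85
tool_pos: [517.5, -50.8, 53.4]
tcp_rot: [-180.0, -0.0, -13.4]
ft_force: [-2.0, 0.9, 5.8]
finger_gap: 44.4
grip_force: 51.9
```

The bend is resting on the bar, with contact at the expected height. Now I'll release and retreat.

```bash
python3 -m handwheel '[[0,0,0,0],[0,0,0,0],[0,0,0,0],[0,0,0,0],[0,0,0,0],[0,0,0,0],[0,0,0,0]]' 0.0854
python3 -m handwheel '[[0,0,-0.01,0],[0,0,-0.02,0],[0,0,-0.03,0],[0,0,-0.04,0],[0,0,-0.04,0],[0,0,-0.03,0],[0,0,0,0]]'
python3 -m handwheel '[[0,-0.03,0,0],[0,-0.045,0,0],[0,-0.045,0,0],[0,-0.045,0,0],[0,-0.045,0,0],[0,-0.03,0,0],[0,0,0,0],[0,0,0,0]]'
python3 - <<'E'
from h import *
T=r.snapshot("top");S=r.snapshot("side")
a=cv2.resize(T[215:335,300:420],(400,400),interpolation=2);b=cv2.resize(S[190:290,295:395],(400,400),interpolation=2)
c=cv2.resize(T[100:340,160:480],(267,200));d=cv2.resize(S[140:440,180:480],(200,200))
m=np.zeros((600,800,3),np.uint8);m[:400,:400]=a;m[:400,400:]=b;m[400:,:267]=c;m[400:,400:600]=d
cv2.imwrite("pics/final.png",m[...,::-1])
print([proj("side",[*np.array([516.3,-50.3]),z]) for z in(99.5,103.5,107.5)])
E
```

```text
time: 24.55
tool_pos: [517.1, -50.7, 52.8]
tcp_rot: [-180.0, 0.0, -13.4]
ft_force: [-0.2, 0.3, 0.2]
finger_gap: 85.7
grip_force: 0.0
time: 25.25
tool_pos: [520.0, -51.3, 229.7]
tcp_rot: [-180.0, -0.6, -13.4]
ft_force: [-0.1, -1.0, -0.4]
finger_gap: 85.1
grip_force: 0.0
time: 26.05
tool_pos: [572.1, 183.3, 222.3]
tcp_rot: [180.0, 0.1, -13.3]
ft_force: [-0.3, 0.5, 0.1]
finger_gap: 85.3
grip_force: 0.0
[array([347.47175454, 223.25197825]), array([347.58399061, 221.62555525]), array([347.69667893, 219.99257875])]
```

View pics/final.png

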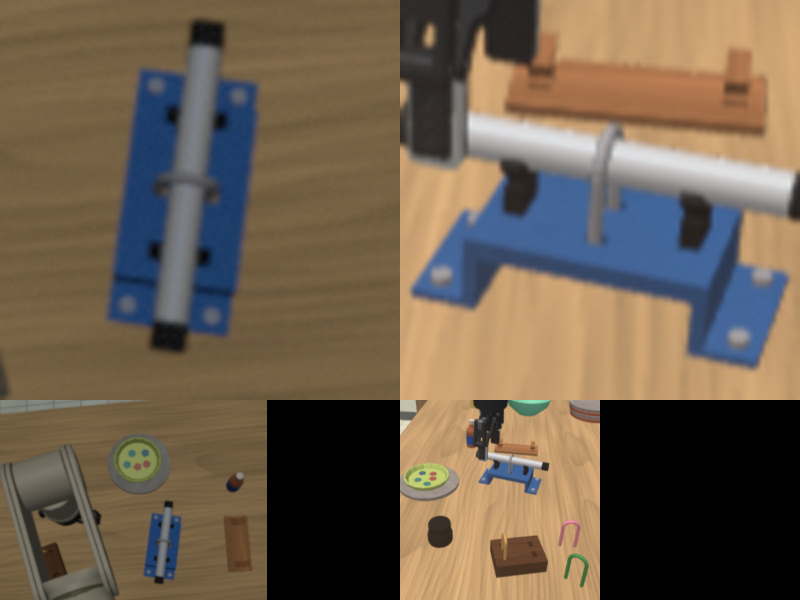

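The silver U-bolt straddles the bar (side crop 605,130) with both legs in the holes and its bend on the bar. The brass one is still in the rack, and the dish, jar and bottle look undisturbed. Handing in.

```bash
python3 -c "
from bench import r
print(r.hand_in())"
```

```text
the job is handed in; nothing more can be done
None
```

Done and handed in after about 26 s of robot time: the bar lies centred in the saddles, the silver U-bolt is fully home over it, and the brass U-bolt, dish, jar and bottle look undisturbed in the final pictures.

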